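# Top up the twin blank magazine

## Task

Top up the green twin-tube feed magazine: put one of the two loose pewter blanks into each tube, pressing it level past the sprung brass lips until it has snapped home beneath them and stays there when you let go. Press gently and stop as soon as it is home: pressing hard on the filled stack or leaning on the magazine bends it. Leave the cup, hammer and jar where they are.

Things in the scene. Friction and masses are not known exactly. Their poses are not given: they have to be found in the camera images.
- magazine: Fixed twin-tube feed magazine: green base plate 150 x 260 x 12 mm, origin on the bench midway between the tubes, z up. Two open-sided upright tubes at y = +65 mm (left) and y = -65 mm (right) take blanks lying flat, long side along the magazine's x. Each is clamped to its own post at its own height, up to 7 mm above or below nominal, unreported. Pushing with over 15 N may bend it.
- mouth_left (a point): Point on the left tube's axis at the nominal height of its lip undersides, 75 mm above the bench; axes as the magazine's. The real lips are up to 7 mm higher or lower. Two sprung brass lips, at the tube's +x and -x ends, reach about 4 mm over the blank's ends; their tops slope down and inward, their undersides are flat. They yield outward and snap back over the blank.
- mouth_right (a point): The same point for the right tube; its height error is independent of the left one's. A tube is four grey L-shaped corner columns round a 67 x 35 mm well (1.5 mm play all round a blank). On both long (y) sides a 47 mm wide gap between the columns, open top to bottom, lets fingers follow that hold the blank by its long sides, midway.
- flare_left (a point): Point on the left tube's axis, 20 mm above mouth_left: nominal height of the top of its flared entry. Above the lip undersides: columns straight up to 14 mm, flare to 20 mm, lip slopes from 2 to 13 mm; a blank laid on the lips has its underside about 8 mm above. Pressed, it spreads the lips, then pushes the sprung stack below (0.5 mm under the lips).
- flare_right (a point): The same for the right tube. A tube holds a sprung stack with room for one more blank. A blank is home once its underside is 10 mm below the lip undersides (the lips close over its top); 1.5 mm deeper the stack meets a hard stop. The press takes 4 to 9 N; at the hard stop it climbs steeply. Let go, the spring lifts the blank against the lips.
- post_left (a point): Top centre of the left tube's steel clamp post, 72 mm above the bench, 64 mm from the tube's axis towards the magazine's +x; post 14 x 30 mm, black clamp knob on its far side. The lip housings reach 52 mm from the tube's axis at the x ends, below the lips.
- post_right (a point): The same for the right tube's clamp post.
- lip_left_near (a joint): How far the left tube's lip nearer the robot (its -x end) is pushed outward: 0 closed, about 0.004 m with a blank between the lips; 0 again once the blank is under them.
- lip_left_far (a joint): The same for the left tube's +x lip.
- lip_right_near (a joint): The same for the right tube's -x lip.
- lip_right_far (a joint): The same for the right tube's +x lip.
- blank_a: Loose silvery pewter blank, a flat bar 64 x 32 x 10 mm with slightly rounded edges, about 150 g, lying flat on the bench. Origin at the centre of its underside, x along its 64 mm side, z up. Either end may go either way; either blank may go into either tube.
- blank_b: A second blank, the same as blank_a.
- pewter_cup: Bystander: pewter cup, 68 mm across, 75 mm tall, upright on the bench; origin at the centre of its underside.
- hammer: Bystander: hammer 180 mm long lying on the bench; origin at its middle on the bench, handle along -x of its frame.
- flux_jar: Bystander: amber jar with a white cap, 60 mm across, 85 mm tall; origin at the centre of its underside.
Not all that is in view belongs to the job. What is shaped like the blank_a but turquoise is not meant. What is shaped like the blank_b but purple is not meant.

How it is judged:
On the way:
1. one blank is home beneath the lips of either tube (((horizontal distance between blank_a and mouth_left below 0.004 m and z of blank_a in the frame of mouth_left between -0.019 and -0.002 m and angle between blank_a's own z axis and vertical below 0.06 rad and value of joint each of lip_left_near, lip_left_far below 0.001 m) or (horizontal distance between blank_a and mouth_right below 0.004 m and z of blank_a in the frame of mouth_right between -0.019 and -0.002 m and angle between blank_a's own z axis and vertical below 0.06 rad and value of joint each of lip_right_near, lip_right_far below 0.001 m) or (horizontal distance between blank_b and mouth_left below 0.004 m and z of blank_b in the frame of mouth_left between -0.019 and -0.002 m and angle between blank_b's own z axis and vertical below 0.06 rad and value of joint each of lip_left_near, lip_left_far below 0.001 m) or (horizontal distance between blank_b and mouth_right below 0.004 m and z of blank_b in the frame of mouth_right between -0.019 and -0.002 m and angle between blank_b's own z axis and vertical below 0.06 rad and value of joint each of lip_right_near, lip_right_far below 0.001 m))), for 0.2 s.
At the end, for the whole second after the job is handed in: Each tube holds one loose blank under its lips: within 4 mm of the tube axis, underside 2 to 19 mm below the nominal lip height, both lips closed (open under 1 mm), level within 0.06 rad, at rest; cup, hammer and jar within 30 mm of their starts ((((horizontal distance between blank_a and mouth_left below 0.004 m and z of blank_a in the frame of mouth_left between -0.019 and -0.002 m and angle between blank_a's own z axis and vertical below 0.06 rad and value of joint each of lip_left_near, lip_left_far below 0.001 m) and (horizontal distance between blank_b and mouth_right below 0.004 m and z of blank_b in the frame of mouth_right between -0.019 and -0.002 m and angle between blank_b's own z axis and vertical below 0.06 rad and value of joint each of lip_right_near, lip_right_far below 0.001 m)) or ((horizontal distance between blank_a and mouth_right below 0.004 m and z of blank_a in the frame of mouth_right between -0.019 and -0.002 m and angle between blank_a's own z axis and vertical below 0.06 rad and value of joint each of lip_right_near, lip_right_far below 0.001 m) and (horizontal distance between blank_b and mouth_left below 0.004 m and z of blank_b in the frame of mouth_left between -0.019 and -0.002 m and angle between blank_b's own z axis and vertical below 0.06 rad and value of joint each of lip_left_near, lip_left_far below 0.001 m))) and linear speed of each of blank_a, blank_b below 0.01 m/s and distance of each of pewter_cup, hammer, flux_jar from where it was at the start of the episode below 0.03 m); the robot touches nothing.
It fails at once if blank_a pressed against the magazine with more than 22 N (contact force between blank_a and magazine above 22 N).
It fails at once if blank_b pressed against the magazine with more than 22 N (contact force between blank_b and magazine above 22 N).
It fails at once if the robot leans on the magazine with more than 22 N (contact force between any of the fingers, the arm and magazine above 22 N).
It fails at once if a bystander is displaced by more than 30 mm (distance of any of pewter_cup, hammer, flux_jar from where it was at the start of the episode above 0.03 m).
It also fails if it takes over 72 s, if anything falls off the work surface, if the arm or the gripper's body presses on something with over 40 N, if the wrist force passes 120 N, or if a joint passes its speed limit or range.

## Robot

A 7-joint arm with a two-finger parallel gripper is mounted at the origin on the work surface. World frame = base frame: x ahead of the robot, y to its left, z up, the work surface at z = 0. Lengths are in m, angles in rad, forces in N, time in s.
With the tool pointing down it reaches from about 0.4 to 0.85 m from the base axis. Payload 4.5 kg.
Tool frame: the origin (TCP) lies on the front face of the gripper's body, between the roots of the fingers; the fingertips stand 64 mm ahead of it and the grasp point (between the pads) lies 45 mm ahead of it; z points along the fingers, y is the line along which they close (so a half turn about z gives the same grasp; the last joint's range is limited). The gripper opens to 88 mm and grips with 3 to 60 N. Pads are 18 mm wide; open, the fingers measure 123 mm over their backs; the gripper's body (75 mm by 187 mm) begins 45 mm behind the grasp point.
Start: joints at [-1.166, 0.689, -0.195, 1.565, 0.157, 0.902, -0.215], TCP at [0.226, 0.583, 0.303] pointing down, gripper open.
Joint ranges: [-3.01, 3.01], [-0.46, 2.08], [-1.47, 1.51], [0.13, 2.56], [-1, 4.14], [0.04, 2.09], [-2.66, 2.66]. Speed limits (rad/s): [2.57, 2.57, 3.14, 3.14, 3.14, 3.14, 3.14].

## Interface

Orientations are given as a unit quaternion [x, y, z, w].
In Python, from bench import * gives the robot as it stands.
- The arm moves only by the tool apply_moves, never from a script. Its argument "motion" is text: rows parted by semicolons, each of 7 numbers parted by spaces: the finger opening in mm, from 0 to 88.1, then the shift along the tool's x, y, z in mm, then the turn, a rotation vector about the tool's x, y, z in degrees. A call has 1 to 8 rows; each row shifts and turns the commanded pose from where the row before left it, along the tool's axes as they then stand; what a row does not reach is not made up. A row lasts 1/8 s, in which the tool goes at most 62.5 mm and 10.7 degrees, less where a joint would pass 70% of its speed; a pose out of reach is approached as far as the arm can. A call is refused whole if a number of a shift passes 62.5 or a number of a turn 10.7, either way. A call with a gripper value outside its range is refused whole. The fingers move at their own pace and stop on an object; "grip_force" is the grip in N (left out, the last holds). Time passes only in rows, so rows that do not move let the fingers close. It gives the time, the measured TCP pose, the force, the opening and the grip force at its end, in the units of the state.
- get_obs(): the state, without advancing time (a new reading comes with each control period).
- get_image(name): name is "scene" or "top"; returns the picture (400x640x3 uint8, red, green, blue); there is no depth.
- camera_params(name): a dict with "vfov" (degrees; the focal length in pixels is half the picture's height over the tangent of half this angle, whatever the lens; pixels are square), "cx", "cy" (the principal point, pixels), "R" (3x3) and "t" (3): a world point X has camera coordinates R X + t. Camera axes: x right, y down, z forward; pixel columns grow to the right and rows downward; lengths in m; the calibration is good to about 2 mm. A picture is of the moment at which its call begins. camera_params takes no time and is no camera call.
- sign_off(): hands the job in; it is judged then, once.
The state is a dict: "time": time; "joint_pos": joint angles; "joint_velocities": joint speeds; "tau": joint torques, N m; "position": TCP position; "ee_rot": TCP orientation; "contact_force": force on the tool from outside, world axes, zero at the start; "ft_torque": the same for the moment, N m; "width": finger opening in m; "grip_force": force on a finger pad.
Only numpy, scipy, OpenCV 4.12 (cv2) and the standard library are available. Lean on these libraries where they do the work, as an engineer would, in place of code of your own. Each camera call takes 0.05 s, during which the arm holds its last target. There are 200 camera calls.

## Working session

There is one attempt and no reset: what is moved stays moved. The work goes in short steps, Python scripts to look and compute and a tool call to move; the robot and the scene stay as the last step left them, time stands still between calls to the robot, and variables do not carry over. Pictures are saved under pics/ and viewed, at most 10 in all, crops included, and the job is handed in when it is done.

Besides the shell and the picture viewer there is one more tool, called after "Call:" by a JSON object that holds its "op" and its "data", one argument or row to a line. apply_moves: Moves the arm, as the interface text tells. Its arguments: {"type":"object","properties":{"motion":{"type":"string"},"grip_force":{"type":"number"}},"required":["motion"]}

```bash
mkdir -p pics; ls; python3 - <<'E'
from bench import *
import cv2
o=get_obs()
for k in o: print(k,o[k])
for n in("scene","top"):
    cv2.imwrite(f"pics/{n}0.png",get_image(n)[:,:,::-1]); print(camera_params(n))
E
```

```text
pics
time 0.0
joint_pos [-1.1661874   0.68994753 -0.19455356  1.56637531  0.15734055  0.90252709
 -0.21516552]
joint_velocities [-0.0006184  -0.00021209  0.00103643  0.00061832  0.00115896 -0.00059171
 -0.00090064]
tau [-5.56116356e-04 -5.27561259e+01 -1.26714773e+00 -1.53432763e+01
 -5.26242913e-02  6.38702943e-03  1.63348013e-04]
position [0.22631615 0.58201019 0.30192537]
ee_rot [ 1.84305450e-01  9.82868576e-01 -9.23989850e-04 -9.65604770e-05]
contact_force [-0.87431483  0.58771746 -0.31613727]
ft_torque [-0.03829273  0.03275505 -0.00377349]
grip_force 0.0
width 0.08816236600623183
{'vfov': 48.759601360069254, 'cx': 321.304778088387, 'cy': 196.6282293427224, 'R': array([[ 0.73564098,  0.67731152,  0.00902494],
       [ 0.44999633, -0.47870432, -0.75388692],
       [-0.50629602,  0.5586513 , -0.65694221]]), 't': array([-0.39363592, -0.17159227,  1.26885062])}
{'vfov': 54.469507663911344, 'cx': 321.69385141755396, 'cy': 198.13977917228067, 'R': array([[ 0.01083703, -0.99977496,  0.01823708],
       [-0.98171877, -0.01410375, -0.18981394],
       [ 0.19002844, -0.01584666, -0.98165069]]), 't': array([-0.02264214,  0.52436345,  0.93489058])}
```

View pics/top0.png

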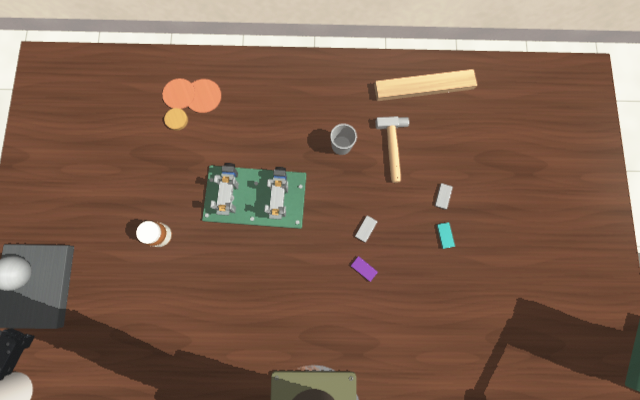

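View pics/scene0.png

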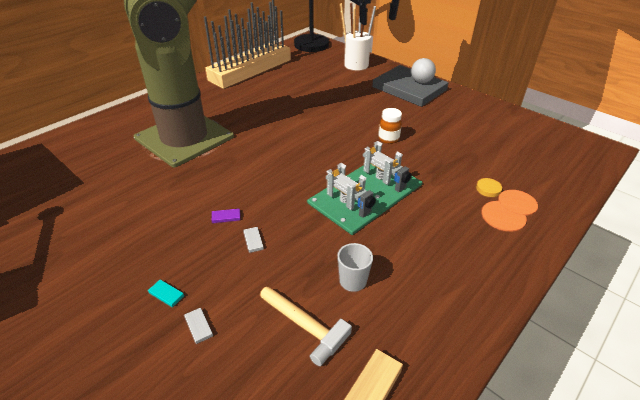

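The top view shows the magazine near (255,197), with pewter blanks at (367,229) and (444,196). The turquoise and purple pieces are decoys. The scene view shows the blanks at (254,240) and (199,325), and the magazine at (365,188).

```bash
cat > h.py <<'E'
from bench import *
import cv2, numpy as np
def K(n):
    c=camera_params(n); f=200/np.tan(np.radians(c["vfov"])/2); return c,f
def ray(n,uv,z):
    c,f=K(n); R=np.array(c["R"]);C=-R.T@c["t"]
    uv=np.atleast_2d(uv).astype(float)
    d=np.c_[(uv[:,0]-c["cx"])/f,(uv[:,1]-c["cy"])/f,np.ones(len(uv))]@R
    return (C+d*((z-C[2])/d[:,2])[:,None])[:,:2]
def proj(n,X):
    c,f=K(n); X=np.atleast_2d(X)@np.array(c["R"]).T+c["t"]
    return np.c_[X[:,0]/X[:,2]*f+c["cx"],X[:,1]/X[:,2]*f+c["cy"]]
def rect(n,m,z):
    """min-area rect in world plane z of the mask's largest contour"""
    cs=cv2.findContours(m,cv2.RETR_EXTERNAL,cv2.CHAIN_APPROX_NONE)[0]
    k=max(cs,key=cv2.contourArea)
    p=ray(n,cv2.convexHull(k)[:,0],z)
    (c,(w,h),a)=cv2.minAreaRect((p*1000).astype(np.float32))
    if w<h: w,h,a=h,w,a+90
    return np.round([*c,w,h,(a+90)%180-90],1)
E
python3 - <<'E'
from h import *
seeds={"top":[(367,229),(444,196)],"scene":[(254,240),(199,325)]}
for n in("top","scene"):
    im=cv2.imread(f"pics/{n}0.png"); hsv=cv2.cvtColor(im,cv2.COLOR_BGR2HSV)
    g=((hsv[...,0]>55)&(hsv[...,0]<85)&(hsv[...,1]>90)).astype(np.uint8)
    if n=="top": g[:,400:]=0
    else: g[:,:300]=0
    g=cv2.morphologyEx(g,cv2.MORPH_CLOSE,np.ones((3,3)))
    print(n,"plate",rect(n,g,.012))
    for s in seeds[n]:
        m=((hsv[...,1]<70)&(hsv[...,2]>90)).astype(np.uint8)
        M=np.zeros_like(m);M[s[1]-25:s[1]+25,s[0]-25:s[0]+25]=1
        print(n,hsv[s[1],s[0]],rect(n,m*M,.010))
a=cv2.imread("pics/top0.png")[155:235,195:315];b=cv2.imread("pics/scene0.png")[130:235,300:430]
a=cv2.resize(a,(600,400),interpolation=3)
cv2.imwrite("pics/ca.png",a)
cv2.imwrite("pics/cb.png",cv2.resize(b,None,fx=5,fy=5,interpolation=3))
E
```

```text
Traceback (most recent call last):
  File "h.py", line 16, in rect
    k=max(cs,key=cv2.contourArea)
ValueError: max() iterable argument is empty
```

```bash
cat > a.py <<'E'
from h import *
seeds={"top":[(367,229),(444,196)],"scene":[(254,240),(199,325)]}
for n in("top","scene"):
    im=cv2.imread(f"pics/{n}0.png"); hsv=cv2.cvtColor(im,cv2.COLOR_BGR2HSV)
    if n=="top": print(hsv[215,250],hsv[185,250])
    else: print(hsv[215,350])
    g=((hsv[...,0]>55)&(hsv[...,0]<88)&(hsv[...,1]>50)&(hsv[...,2]>40)).astype(np.uint8)
    B=np.zeros_like(g)
    if n=="top": B[155:240,190:320]=1
    else: B[130:240,300:430]=1
    g=cv2.morphologyEx(g*B,cv2.MORPH_CLOSE,np.ones((3,3)))
    if g.any(): print(n,"plate",rect(n,g,.012))
    for s in seeds[n]:
        m=((hsv[...,1]<70)&(hsv[...,2]>90)).astype(np.uint8)
        M=np.zeros_like(m);M[s[1]-25:s[1]+25,s[0]-25:s[0]+25]=1
        print(n,hsv[s[1],s[0]],rect(n,m*M,.010))
a=cv2.imread("pics/top0.png")[155:235,195:315];b=cv2.imread("pics/scene0.png")[130:235,300:430]
cv2.imwrite("pics/ca.png",cv2.resize(a,None,fx=5,fy=5,interpolation=3))
cv2.imwrite("pics/cb.png",cv2.resize(b,None,fx=5,fy=5,interpolation=3))
E
python3 a.py
```

```text
[ 71  85 153] [70 72 88]
top plate [535.2 160.2 258.8 149.9  86.3]
top [ 30   4 205] [ 453.7 -133.1   65.8   33.7  -29.8]
top [ 36   6 205] [ 543.8 -341.3   66.5   34.   -16.2]
[ 74 126 156]
scene plate [538.8 155.6 263.  152.6  86.5]
scene [ 26   8 218] [ 457.4 -134.8   70.7   32.5  -30. ]
scene [ 30   5 214] [ 546.9 -341.3   68.9   32.4  -16.5]
```

View pics/ca.png

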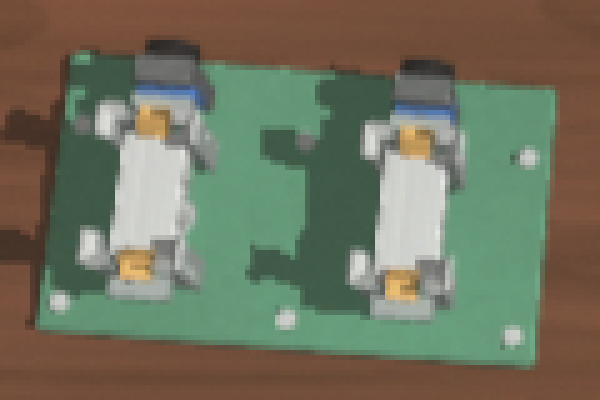

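View pics/cb.png

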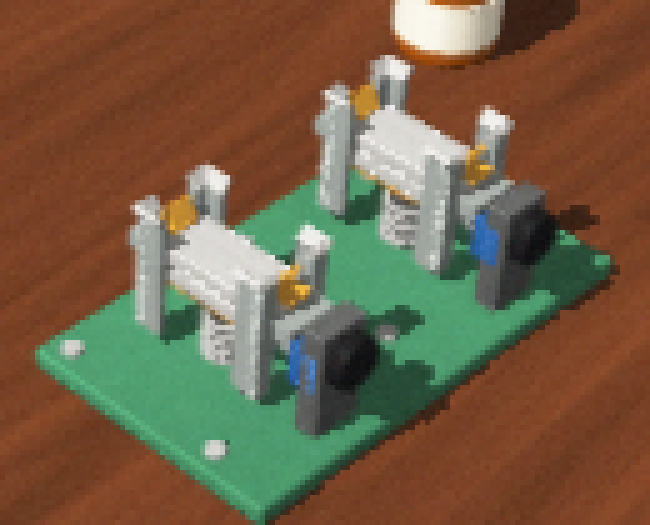

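The crops show both tubes: the stack tops are pale, the brass lips sit at the ±x ends, and the posts are on the far side. That puts the magazine at about (0.536, 0.159) with yaw -3.6°. I'll plan the move to the nearer blank now.

```bash
cat >> h.py <<'E'
from scipy.spatial.transform import Rotation as Ro
def plan(xyz,yaw,n,start=None):
    """rows from the present pose (or start) to TCP xyz (mm), tool y at yaw deg (mod 180), tool down; returns end"""
    if start is None:
        o=get_obs(); p=np.array(o["position"])*1000; R=Ro.from_quat(o["ee_rot"])
        print("t",o["time"],"pos",p.round(2),"F",np.round(o["contact_force"],2),"M",np.round(o["ft_torque"],2),"w",round(o["width"]*1000,2),"g",round(o["grip_force"],1))
    else: p,R=start
    M=R.as_matrix(); y=np.degrees(np.arctan2(M[1,1],M[0,1])); dy=(yaw-y+90)%180-90; a=np.radians(y+dy)
    T=Ro.from_matrix(np.c_[[np.sin(a),-np.cos(a),0],[np.cos(a),np.sin(a),0],[0,0,-1]])
    w=(T*R.inv()).as_rotvec()/n; d=(np.array(xyz)-p)/n
    for i in range(n):
        s=R.inv().apply(d); t=R.inv().apply(w); R=Ro.from_rotvec(w)*R
        print(*np.round(s,1),*np.round(np.degrees(t),2),sep=" ",end=";\n")
    return np.array(xyz,float),T
E
python3 - <<'E'
from h import *
s=plan([480,250,260],68,7); print(); s=plan([454.5,-133.4,180],60,8,s); print(); plan([454.5,-133.4,70],60,4,s)
E
```

```text
t 0.1 pos [226.32 582.08 301.98] F [0.19 0.07 0.51] M [-0.03 -0.01 -0.01] w 88.15 g 0.0Traceback (most recent call last):
  File "<stdin>", line 2, in <module>
  File "h.py", line 29, in plan
    T=Ro.from_matrix(np.c_[[np.sin(a),-np.cos(a),0],[np.cos(a),np.sin(a),0],[0,0,-1]])
  File "scipy/spatial/transform/_rotation.pyx", line 1143, in scipy.spatial.transform._rotation.Rotation.from_matrix
ValueError: Non-positive determinant (left-handed or null coordinate frame) in rotation matrix 0: [[ 0.92718385  0.37460659  0.        ]
 [-0.37460659  0.92718385  0.        ]
 [ 0.          0.         -1.        ]].
```

```bash
sed -i 's/\[np.sin(a),-np.cos(a),0\]/[-np.sin(a),np.cos(a),0]/' h.py
python3 - <<'E'
from h import *
s=plan([480,250,260],68,7); print(); s=plan([454.5,-133.4,180],60,8,s); print(); plan([454.5,-133.4,70],60,4,s)
E
```

```text
t 0.1 pos [226.32 582.08 301.98] F [0.19 0.07 0.51] M [-0.03 -0.01 -0.01] w 88.15 g 0.0
-51.0 -31.1 6.1 -0.01 0.0 0.11;
-51.0 -31.0 6.0 -0.01 0.0 0.11;
-51.1 -30.9 6.0 -0.01 0.0 0.11;
-51.1 -30.8 6.0 -0.01 0.0 0.11;
-51.2 -30.7 6.0 -0.01 0.0 0.11;
-51.3 -30.6 6.0 -0.01 0.0 0.11;
-51.3 -30.5 6.0 -0.01 0.0 0.11;

-15.0 -45.6 10.0 0.0 0.0 1.0;
-15.8 -45.4 10.0 0.0 0.0 1.0;
-16.6 -45.1 10.0 0.0 0.0 1.0;
-17.4 -44.8 10.0 0.0 0.0 1.0;
-18.1 -44.5 10.0 0.0 0.0 1.0;
-18.9 -44.1 10.0 0.0 0.0 1.0;
-19.7 -43.8 10.0 0.0 0.0 1.0;
-20.4 -43.5 10.0 0.0 0.0 1.0;

0.0 0.0 27.5 0.0 0.0 0.0;
0.0 0.0 27.5 0.0 0.0 0.0;
0.0 0.0 27.5 0.0 0.0 0.0;
0.0 0.0 27.5 0.0 0.0 0.0;
```

Call:
{"op": "apply_moves", "data": {
  "motion": "88 -51 -31 6 0 0 0.1;88 -51 -31 6 0 0 0.1;88 -51 -31 6 0 0 0.1;88 -51 -31 6 0 0 0.1;88 -51 -31 6 0 0 0.1;88 -51 -31 6 0 0 0.1;88 -51 -31 6 0 0 0.1"
}}

```text
time: 0.98
position: [0.4797, 0.248, 0.2604]
ee_rot: [0.19, 0.982, -0.0, -0.0]
contact_force: [0.3, 0.5, 0.1]
width: 0.0879
grip_force: 0.0
```

Call:
{"op": "apply_moves", "data": {
  "motion": "60 -15 -45.5 10 0 0 1;60 -16 -45.5 10 0 0 1;60 -16.5 -45 10 0 0 1;60 -17.5 -45 10 0 0 1;60 -18 -44.5 10 0 0 1;60 -19 -44 10 0 0 1;60 -19.5 -44 10 0 0 1;60 -20 -43.5 10 0 0 1"
}}

```text
time: 1.98
position: [0.4531, -0.1353, 0.1802]
ee_rot: [0.259, 0.966, 0.0, -0.0]
contact_force: [0.5, -0.2, 0.3]
width: 0.0601
grip_force: 0.0
```

```bash
python3 - <<'E'
from h import *
plan([454.5,-133.4,66],60,5)
E
```

```text
t 1.975 pos [ 453.09 -135.27  180.2 ] F [ 0.52 -0.22  0.27] M [-0.02  0.01  0.  ] w 60.06 g 0.0
-0.1 0.5 22.8 0.0 -0.0 0.01;
-0.1 0.5 22.8 0.0 -0.0 0.01;
-0.1 0.5 22.8 0.0 -0.0 0.01;
-0.1 0.5 22.8 0.0 -0.0 0.01;
-0.1 0.5 22.8 0.0 -0.0 0.01;
```

Call:
{"op": "apply_moves", "data": {
  "motion": "60 0 0.5 23 0 0 0;60 0 0.5 23 0 0 0;60 0 0.5 23 0 0 0;60 -0.5 0.5 23 0 0 0;60 0 0.3 22 0 0 0;60 0 0 0 0 0 0"
}}

```text
time: 2.72
position: [0.4549, -0.132, 0.0658]
ee_rot: [0.258, 0.966, -0.0, -0.001]
contact_force: [-0.5, -0.6, 0.1]
width: 0.0599
grip_force: 0.0
```

Call:
{"op": "apply_moves", "data": {
  "motion": "20 0 0 0 0 0 0;20 0 0 0 0 0 0;20 0 0 0 0 0 0;20 0 0 0 0 0 0;20 0 0 0 0 0 0",
  "grip_force": 30
}}

```text
time: 3.35
position: [0.4551, -0.1321, 0.0671]
ee_rot: [0.258, 0.966, 0.0, 0.0]
contact_force: [0.2, 0.6, 3.2]
width: 0.0316
grip_force: 30.0
```

```bash
python3 - <<'E'
from h import *
s=plan([455,-132,200],60,3); print(); plan([532,94,200],86.4,7,s)
E
```

```text
t 3.35 pos [ 455.12 -132.12   67.08] F [0.24 0.57 3.15] M [0.07 0.03 0.02] w 31.6 g 30.0
0.0 0.0 -44.3 0.0 0.0 0.02;
0.1 0.0 -44.3 0.0 0.0 0.02;
0.1 0.0 -44.3 0.0 0.0 0.02;

6.6 33.5 0.0 0.0 0.0 -3.77;
4.4 33.8 0.0 0.0 0.0 -3.77;
2.2 34.0 0.0 0.0 0.0 -3.77;
-0.1 34.1 0.0 0.0 0.0 -3.77;
-2.3 34.0 0.0 0.0 0.0 -3.77;
-4.6 33.8 0.0 0.0 0.0 -3.77;
-6.8 33.4 0.0 0.0 0.0 -3.77;
```

Call:
{"op": "apply_moves", "data": {
  "motion": "20 0 0 -20 0 0 0;20 0 0 -50 0 0 0;20 0 0 -62 0 0 0"
}}

```text
time: 3.72
position: [0.4542, -0.132, 0.1994]
ee_rot: [0.258, 0.966, -0.0, -0.002]
contact_force: [1.2, -1.2, -2.0]
width: 0.0319
grip_force: 30.0
```

Call:
{"op": "apply_moves", "data": {
  "motion": "20 6.6 33.5 0 0 0 -3.75;20 4.4 34 0 0 0 -3.75;20 2 34 0 0 0 -3.75;20 0 34 0 0 0 -3.75;20 -2.3 34 0 0 0 -3.75;20 -4.6 34 0 0 0 -3.75;20 -6.8 33.5 0 0 0 -3.75;20 0 0 0 0 0 0"
}}

```text
time: 4.72
position: [0.5326, 0.0975, 0.1987]
ee_rot: [0.03, 1.0, 0.002, 0.0]
contact_force: [0.5, -0.7, -1.6]
width: 0.0315
grip_force: 30.0
```

```bash
python3 - <<'E'
from h import *
plan([532,94,200],86.4,1)
for n in("scene","top"): cv2.imwrite(f"pics/{n}1.png",get_image(n)[:,:,::-1])
a=cv2.imread("pics/scene1.png")[80:235,290:440];b=cv2.imread("pics/top1.png")[130:250,190:320]
r=lambda i,k:cv2.resize(i,None,fx=k,fy=k,interpolation=3)
a=r(a,3);b=r(b,2.5);c=np.zeros((465,800,3),np.uint8);c[:,:450]=a;c[:b.shape[0],460:460+b.shape[1]]=b
cv2.imwrite("pics/c1.png",c)
E
```

```text
t 4.725 pos [532.63  97.52 198.75] F [ 0.47 -0.69 -1.55] M [-0.05 -0.02 -0.02] w 31.51 g 30.0
0.4 -3.5 -1.3 0.18 0.02 0.17;
```

View pics/c1.png

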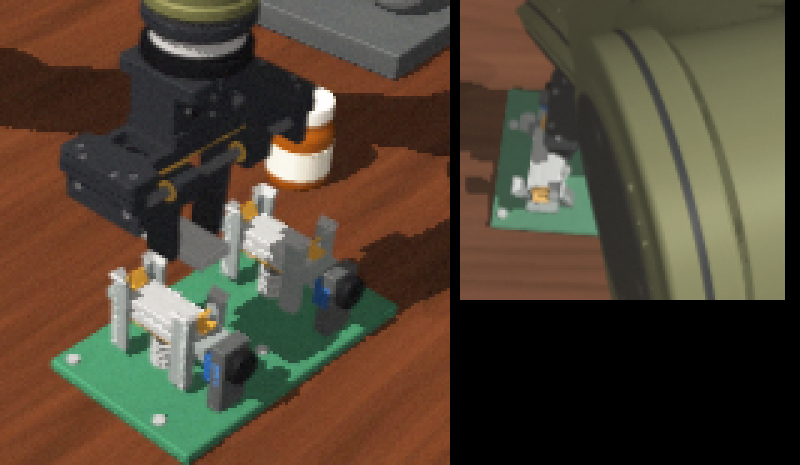

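Blank is held over the right tube; in the scene crop the finger's at about (165,240) and the blank's visible end runs to (230,255). I'll measure it against the projected model corners.

```bash
cat > ov.py <<'E'
from h import *
import sys
def box(c,yaw,L,W,z0,z1):
    a=np.radians(yaw);x=np.array([np.cos(a),np.sin(a)]);y=np.array([-x[1],x[0]])
    return np.array([[*(np.array(c)+sx*L/2*x+sy*W/2*y),z]for z in(z0,z1) for sx,sy in((1,1),(1,-1),(-1,-1),(-1,1))])/1000
def draw(im,n,P,k,o,col):
    q=((proj(n,P)+.5-o)*k).astype(int)
    for i in range(4):
        for a,b in((i,(i+1)%4),(4+i,4+(i+1)%4),(i,4+i)): cv2.line(im,tuple(map(int,q[a])),tuple(map(int,q[b])),col,1)
E
python3 - <<'E'
from ov import *
im=cv2.imread("pics/scene1.png");o=np.array([310,125]);k=8
c=cv2.resize(im[125:200,310:400],None,fx=k,fy=k,interpolation=3)
c=cv2.convertScaleAbs(c,alpha=1.5)
draw(c,"scene",box([532.6,97.5],-3.6,64,32,198.75-66.5,198.75-56.5),k,o,(0,0,255))
cv2.imwrite("pics/c2.png",c)
E
```

```text
(no output)
```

View pics/c2.png

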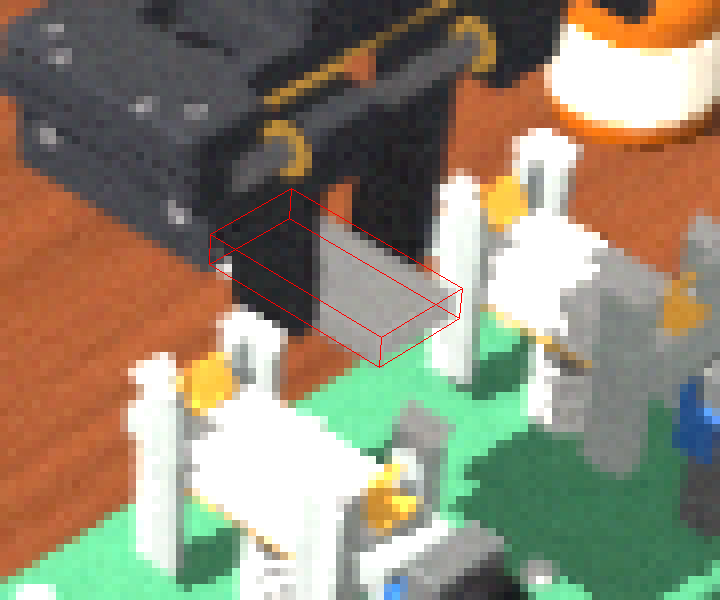

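```bash
cat > edge.py <<'E'
from h import *
c0=np.array([536.5,159.]);a=np.radians(-3.6);X=np.array([np.cos(a),np.sin(a)]);Y=np.array([-X[1],X[0]])
s=np.arange(-16,16,.25)
for n,zs in(("top",{"-x":0,"+x":12,"-y":0,"+y":12}),("scene",{"-x":12,"+x":0,"-y":0,"+y":12})):
    im=cv2.imread(f"pics/{n}0.png").astype(np.float32)
    r=im[...,1]/(im.sum(2)+1)
    for e,z in zs.items():
        sg=1 if e[0]=="+" else -1
        N,T,h,l=(X,Y,75,110) if e[1]=="x" else (Y,X,130,60)
        out=[]
        for t in np.arange(-l,l+1,4):
            P=c0+t*T+sg*(h+s)[:,None]*N
            q=proj(n,np.c_[P,np.full(len(P),z)]/1000).astype(np.float32)
            v=cv2.remap(r,q[:,:1],q[:,1:],cv2.INTER_LINEAR)[:,0]
            hi,lo=v[:12].mean(),v[-12:].mean()
            if hi-lo<.06: continue
            i=np.where(v>(hi+lo)/2)[0].max()
            if 15<i<len(s)-15: out.append((t,s[i]))
        o=np.array(out)
        print(n,e,len(o),np.round([np.median(o[:,1]),o[:,1].std(),np.degrees(np.polyfit(*o.T,1)[0])],2) if len(o)>3 else "")
E
python3 edge.py
```

```text
top -x 53 [ 0.5   0.25 -0.05]
top +x 37 [-1.5   0.4   0.03]
top -y 26 [-1.25  0.18  0.02]
top +y 25 [ 1.25  0.36 -0.15]
scene -x 29 [-0.25  3.8  -0.55]
scene +x 56 [-3.    0.35 -0.02]
scene -y 31 [-3.25  0.25 -0.2 ]
scene +y 5 [ -0.5    1.23 -11.46]
```

```bash
cat > bedge.py <<'E'
from h import *
s=np.arange(-9,9,.25)
for c0,yaw in (((454.5,-133.4),-30.),((544.7,-341.1),-16.3)):
  a=np.radians(yaw);X=np.array([np.cos(a),np.sin(a)]);Y=np.array([-X[1],X[0]])
  for n in("top","scene"):
    C=-np.array(camera_params(n)["R"]).T@camera_params(n)["t"]*1000
    im=cv2.imread(f"pics/{n}0.png").astype(np.float32); r=im[...,0]/(im.sum(2)+1)
    for N,T,h,l,nm in((X,Y,32,11,"x"),(Y,X,16,26,"y")):
      d={}
      for sg in(1,-1):
        z=0 if (C[:2]-c0)@(sg*N)>0 else 10
        out=[]
        for t in np.arange(-l,l+1,2):
            P=c0+t*T+sg*(h+s)[:,None]*N
            q=proj(n,np.c_[P,np.full(len(P),z)]/1000).astype(np.float32)
            v=cv2.remap(r,q[:,:1],q[:,1:],cv2.INTER_LINEAR)[:,0]
            i=np.where(v>(v[:4].mean()+v[-4:].mean())/2)[0].max(); out.append((t,s[i]))
        o=np.array(out); d[sg]=np.median(o[:,1]); sl=np.degrees(np.polyfit(*o.T,1)[0])*sg
        print(n,nm,sg,z,d[sg],round(sl,2))
      print("   shift along",nm,(d[1]-d[-1])/2)
E
python3 bedge.py
```

```text
top x 1 10 0.25 0.13
top x -1 0 1.25 -1.63
   shift along x -0.5
top y 1 0 0.75 0.44
top y -1 10 0.75 0.45
   shift along y 0.0
scene x 1 0 -1.25 -0.4
scene x -1 10 0.5 -1.43
   shift along x -0.875
scene y 1 10 1.25 0.56
scene y -1 0 0.0 0.84
   shift along y 0.625
top x 1 10 0.25 0.1
top x -1 0 0.5 1.18
   shift along x -0.125
top y 1 0 -0.5 -0.63
top y -1 10 1.25 -0.64
   shift along y -0.875
scene x 1 0 -1.25 1.23
scene x -1 10 0.5 0.1
   shift along x -0.875
scene y 1 10 1.0 -0.46
scene y -1 0 -0.25 -0.29
   shift along y 0.625
```

Call:
{"op": "apply_moves", "data": {
  "motion": "20 0.3 -0.8 10 0.1 0 0.2;20 0 0 15 0 0 0;20 0 0 8 0 0 0;20 0 0 0 0 0 0"
}}

```text
time: 5.32
position: [0.5314, 0.093, 0.1648]
ee_rot: [0.034, 0.999, -0.001, -0.001]
contact_force: [-0.2, 0.6, -1.0]
width: 0.0314
grip_force: 30.0
```

```bash
python3 - <<'E'
from h import *
plan([532,96.7,165],86.4,1)
E
```

```text
t 5.325 pos [531.37  92.99 164.82] F [-0.18  0.63 -1.  ] M [-0.03 -0.01 -0.04] w 31.36 g 30.0
-0.4 3.7 -0.2 -0.14 -0.13 -0.3;
```

Call:
{"op": "apply_moves", "data": {
  "motion": "20 -0.4 3.7 0 0 0 0;20 0 0 0 0 0 0;20 0 0 0 0 0 0;20 0 0 0 0 0 0"
}}

```text
time: 5.82
position: [0.5326, 0.0969, 0.166]
ee_rot: [0.034, 0.999, -0.001, -0.0]
contact_force: [-0.4, 0.1, -1.0]
width: 0.0315
grip_force: 30.0
```

```bash
python3 - <<'E'
from ov import *
plan([532,96.7,165],86.4,1)
p=get_obs()["position"]*1000
cv2.imwrite("pics/scene3.png",get_image("scene")[:,:,::-1]); plan([532,96.7,165],86.4,1)
im=cv2.imread("pics/scene3.png");o=np.array([310,135]);k=8
c=cv2.resize(im[135:205,310:400],None,fx=k,fy=k,interpolation=3)
c=cv2.convertScaleAbs(c,alpha=1.1)
draw(c,"scene",box(p[:2],-3.6,64,32,p[2]-66.5,p[2]-56.5),k,o,(0,0,255))
draw(c,"scene",box([531.7,96.5],-3.6,64,32,64.5,74.5),k,o,(255,0,255))
cv2.imwrite("pics/c3.png",c)
E
```

```text
t 5.825 pos [532.64  96.86 166.  ] F [-0.36  0.07 -1.  ] M [0.01 0.02 0.03] w 31.52 g 30.0
0.6 -0.2 1.0 -0.09 -0.0 -0.3;
t 5.875 pos [532.64  96.84 165.95] F [ 0.25 -0.25 -1.03] M [0.01 0.02 0.01] w 31.49 g 30.0
0.6 -0.2 1.0 -0.09 -0.01 -0.3;
```

View pics/c3.png

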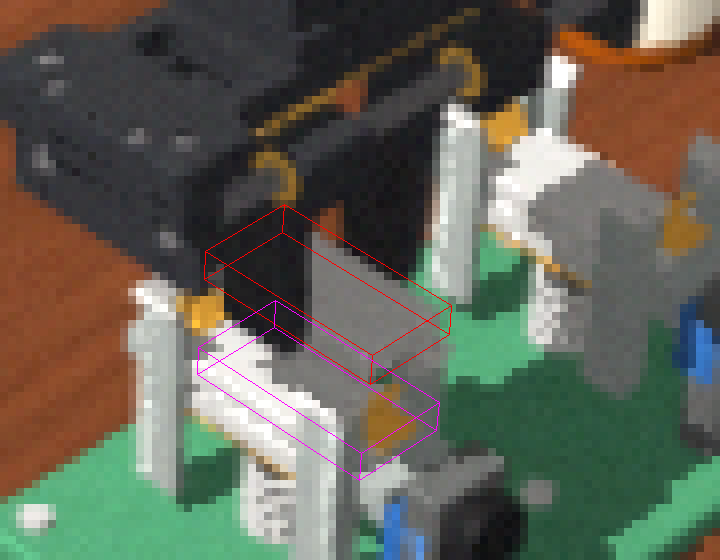

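Blank sits in the hand where FK says (corner at (372,383)), above the right tube. I'll descend by force from here.

Call:
{"op": "apply_moves", "data": {
  "motion": "20 0.5 0 3 0 0 -0.3;20 0 0 0 0 0 0;20 0 0 3 0 0 0;20 0 0 0 0 0 0"
}}

```text
time: 6.38
position: [0.5319, 0.0969, 0.1596]
ee_rot: [0.031, 1.0, -0.001, -0.0]
contact_force: [0.1, 0.6, -1.9]
width: 0.0314
grip_force: 30.0
```

Call:
{"op": "apply_moves", "data": {
  "motion": "20 0 0 2 0 0 0;20 0 0 0 0 0 0;20 0 0 2 0 0 0;20 0 0 0 0 0 0;20 0 0 0 0 0 0"
}}

```text
time: 7.0
position: [0.532, 0.097, 0.1563]
ee_rot: [0.031, 1.0, -0.001, -0.0]
contact_force: [-2.0, -0.0, 5.0]
width: 0.0318
grip_force: 30.0
```

Call:
{"op": "apply_moves", "data": {
  "motion": "20 0.7 0 0 0 0 0;20 0 0 0 0 0 0;20 0 0 0 0 0 0"
}}

```text
time: 7.38
position: [0.5319, 0.097, 0.1561]
ee_rot: [0.031, 1.0, -0.001, 0.0]
contact_force: [-0.4, -0.2, 5.9]
width: 0.0316
grip_force: 30.0
```

```bash
python3 - <<'E'
from h import *
plan([532,96.7,155],86.4,1)
E
```

```text
t 7.375 pos [531.86  97.01 156.15] F [-0.38 -0.23  5.9 ] M [-0.18 -0.06 -0.01] w 31.59 g 30.0
-0.2 -0.3 1.2 -0.08 0.05 -0.01;
```

```bash
python3 - <<'E'
from h import *
a=np.radians(-3.6);X=np.array([np.cos(a),np.sin(a)]);Y=np.array([-X[1],X[0]])
for nm,c in(("right",(531.7,96.5)),("left",(539.9,226.3))):
  for lab,(x,y) in {"-x-y":(-30,-20),"-x+y":(-30,20),"+x+y":(30,20)}.items():
    P=np.array(c)+x*X+y*Y
    q=[proj("scene",[[*P/1000,z/1000]])[0] for z in(88,95,102)]
    print(nm,lab,*[np.round((v-[300,130]+.5)*5) for v in q])
# brass centroids
im=cv2.imread("pics/scene0.png");h=cv2.cvtColor(im,cv2.COLOR_BGR2HSV)
m=((h[...,0]>14)&(h[...,0]<28)&(h[...,1]>140)&(h[...,2]>110)).astype(np.uint8);m[:,:320]=0;m[:,410:]=0;m[:140]=0;m[200:]=0
n,_,st,ce=cv2.connectedComponentsWithStats(m)
for i in range(1,n): print(st[i],ce[i].round(1))
E
```

```text
right -x-y [172. 225.] [172. 213.] [173. 200.]
right -x+y [233. 188.] [233. 176.] [234. 164.]
right +x+y [329. 248.] [331. 235.] [332. 223.]
left -x-y [362. 111.] [363. 100.] [364.  88.]
left -x+y [415.  79.] [416.  68.] [418.  56.]
left +x+y [511. 131.] [513. 120.] [515. 107.]
[370 147   6   7  28] [372.4 149.7]
[393 159   5   8  22] [394.7 163. ]
[332 169   7   8  35] [335.4 172.3]
[378 168   2   1   2] [378.5 168. ]
[356 183   6   8  30] [358.  187.1]
```

```bash
python3 - <<'E'
import cv2
b=cv2.imread("pics/scene0.png")[138:185,322:408]
cv2.imwrite("pics/cc.png",cv2.resize(b,None,fx=9,fy=9,interpolation=cv2.INTER_NEAREST))
E
```

```text
(no output)
```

View pics/cc.png

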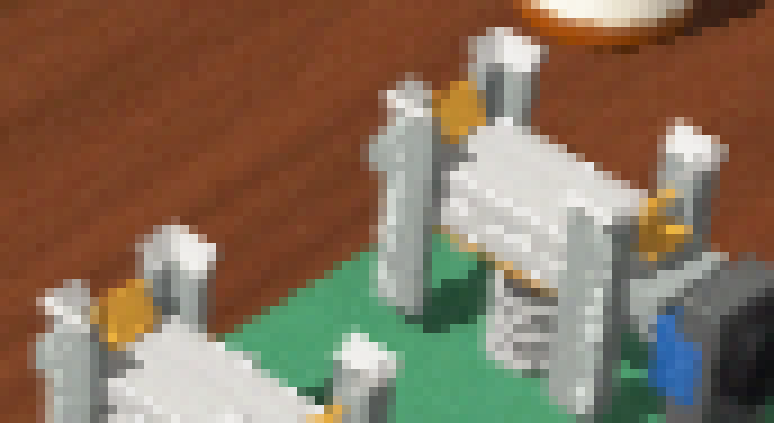

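The crop shows both tubes' column tops and lips about 3–4 px left of my projection. I'll cast the top-view lip and stack centres as a cross-check.

```bash
python3 - <<'E'
from h import *
im=cv2.imread("pics/top0.png");h=cv2.cvtColor(im,cv2.COLOR_BGR2HSV)
m=((h[...,0]>12)&(h[...,0]<28)&(h[...,1]>120)&(h[...,2]>90)).astype(np.uint8);M=np.zeros_like(m);M[165:225,205:310]=1;m*=M
n,_,st,ce=cv2.connectedComponentsWithStats(m)
for i in range(1,n):
    if st[i][4]>8: print("lip",st[i],ce[i].round(1),(ray("top",ce[i],.082)*1000).round(1))
w=((h[...,1]<25)&(h[...,2]>175)).astype(np.uint8)*M
w=cv2.morphologyEx(w,cv2.MORPH_OPEN,np.ones((4,4),np.uint8))
n,_,st,ce=cv2.connectedComponentsWithStats(w)
for i in range(1,n):
    if st[i][4]>60: print("stack",st[i],ce[i].round(1),(ray("top",ce[i],.0745)*1000).round(1))
print(proj("top",[[.5317,.0965,.0745],[.5399,.2263,.0745]]))
print(proj("scene",[[.5317,.0965,.0745],[.5399,.2263,.0745]]))
E
```

```text
lip [222 177   7   5  31] [225.4 179. ] [[563.1 222.4]]
lip [275 181   6   5  28] [277.7 183. ] [[555.   93.4]]
lip [219 205   6   6  29] [221.4 207.2] [[492.5 227.9]]
lip [272 209   6   5  27] [274.4 211.2] [[484.4  99. ]]
stack [218 184  16  21 265] [225.2 194.1] [[526.7 222.4]]
stack [271 188  14  21 256] [277.5 198.1] [[518.4  93.4]]
[[276.41960196 192.83678714]
 [223.94686724 188.83780842]]
[[349.21552907 181.39010469]
 [386.07724875 158.32252203]]
```

The plate is not centred on the tube axes. Both views put the right axis at about (0.520, 0.097), 12 mm nearer the robot, so the blank is resting on a column top. That also gives a flare top of about 90 mm. I'll lift off and shift over.

Call:
{"op": "apply_moves", "data": {
  "motion": "20 0 0 -5 0 0 0;20 0 0 -5 0 0 0;20 0 0 0 0 0 0;20 6 0 0 0 0 0;20 4.5 0 0 0 0 0;20 0 0 0 0 0 0;20 0 0 0 0 0 0;20 0 0 0 0 0 0"
}}

```text
time: 8.38
position: [0.5211, 0.0977, 0.1658]
ee_rot: [0.031, 1.0, -0.001, -0.0]
contact_force: [-1.0, 0.1, -0.9]
width: 0.0312
grip_force: 30.0
```

```bash
python3 - <<'E'
from ov import *
p=get_obs()["position"]*1000
cv2.imwrite("pics/scene4.png",get_image("scene")[:,:,::-1]); plan([520.7,97,157],86.4,1)
im=cv2.imread("pics/scene4.png");o=np.array([310,135]);k=8
c=cv2.resize(im[135:205,310:400],None,fx=k,fy=k,interpolation=3)
draw(c,"scene",box(p[:2],-3.6,64,32,p[2]-66.5,p[2]-56.5),k,o,(0,0,255))
draw(c,"scene",box([520.2,97],-3.6,64,32,59.5,69.5),k,o,(255,0,255))
cv2.imwrite("pics/c4.png",c)
E
```

```text
t 8.425 pos [521.08  97.66 165.82] F [-0.57  0.6  -1.3 ] M [-0.04 -0.01  0.03] w 31.51 g 30.0
0.3 -0.7 8.8 -0.09 -0.01 -0.0;
```

View pics/c4.png

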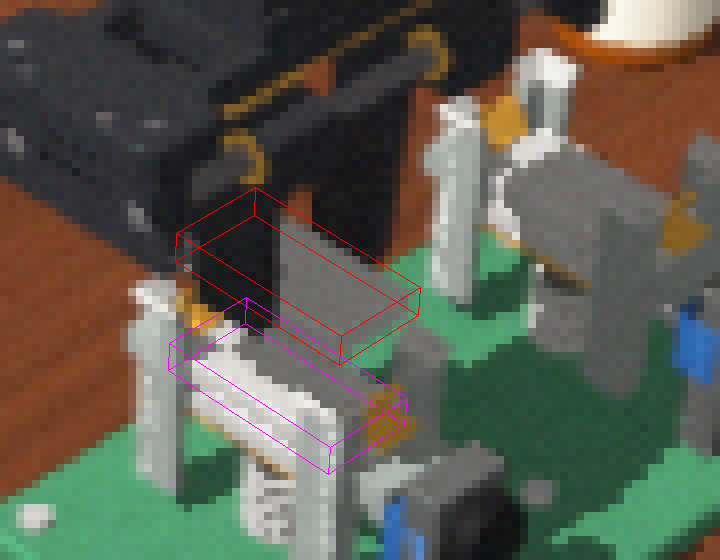

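The blank box lines up above the right tube's stack box. Descending again.

Call:
{"op": "apply_moves", "data": {
  "motion": "20 0.3 -0.6 4 0 0 0;20 0 0 4 0 0 0;20 0 0 0 0 0 0;20 0 0 0 0 0 0"
}}

```text
time: 8.93
position: [0.5206, 0.0971, 0.1578]
ee_rot: [0.031, 1.0, -0.001, -0.0]
contact_force: [0.1, 0.0, -1.5]
width: 0.0316
grip_force: 30.0
```

Call:
{"op": "apply_moves", "data": {
  "motion": "20 0 0 2 0 0 0;20 0 0 2 0 0 0;20 0 0 0 0 0 0;20 0 0 0 0 0 0"
}}

```text
time: 9.43
position: [0.5206, 0.0971, 0.1538]
ee_rot: [0.031, 1.0, -0.001, -0.0]
contact_force: [-0.3, -0.5, -1.5]
width: 0.0316
grip_force: 30.0
```

Call:
{"op": "apply_moves", "data": {
  "motion": "20 0 0 2 0 0 0;20 0 0 0 0 0 0;20 0 0 0 0 0 0"
}}

```text
time: 9.8
position: [0.5208, 0.0972, 0.1519]
ee_rot: [0.031, 1.0, -0.001, 0.0]
contact_force: [0.8, 0.2, -0.4]
width: 0.0314
grip_force: 30.0
```

Call:
{"op": "apply_moves", "data": {
  "motion": "20 0 0 2 0 0 0;20 0 0 0 0 0 0;20 0 0 0 0 0 0"
}}

```text
time: 10.18
position: [0.5211, 0.0971, 0.1498]
ee_rot: [0.031, 1.0, -0.001, 0.0]
contact_force: [3.1, -0.3, -2.6]
width: 0.0314
grip_force: 30.0
```

```bash
python3 - <<'E'
from h import *
plan([520.7,97,157],86.4,1)
E
```

```text
t 10.175 pos [521.1   97.11 149.77] F [ 3.12 -0.27 -2.64] M [ 0.01 -0.62 -0.01] w 31.45 g 30.0
0.4 -0.1 -7.2 -0.07 0.04 -0.0;
```

Call:
{"op": "apply_moves", "data": {
  "motion": "20 -0.8 0 0 0 0 0;20 0 0 0 0 0 0;20 0 0 0 0 0 0"
}}

```text
time: 10.55
position: [0.5213, 0.0971, 0.1498]
ee_rot: [0.031, 1.0, -0.001, -0.0]
contact_force: [1.5, 0.5, -2.3]
width: 0.0311
grip_force: 30.0
```

```bash
python3 - <<'E'
from h import *
plan([520.7,97,157],86.4,1)
E
```

```text
t 10.55 pos [521.26  97.09 149.81] F [ 1.52  0.53 -2.34] M [ 0.08 -0.4   0.02] w 31.09 g 30.0
0.6 -0.1 -7.2 -0.09 -0.03 0.01;
```

Call:
{"op": "apply_moves", "data": {
  "motion": "20 -0.8 0 0 0 0 0;20 0 0 0 0 0 0;20 0 0 0 0 0 0"
}}

```text
time: 10.92
position: [0.5217, 0.0969, 0.1498]
ee_rot: [0.031, 1.0, -0.001, -0.001]
contact_force: [-0.4, -0.3, -1.5]
width: 0.0316
grip_force: 30.0
```

```bash
python3 - <<'E'
from h import *
plan([520.7,97,157],86.4,1)
E
```

```text
t 10.925 pos [521.75  96.95 149.75] F [-0.44 -0.31 -1.47] M [ 0.13  0.03 -0.04] w 31.56 g 30.0
1.1 -0.0 -7.2 -0.11 -0.07 0.01;
```

Call:
{"op": "apply_moves", "data": {
  "motion": "20 0 0 2 0.1 0 0;20 0 0 0 0 0 0;20 0 0 0 0 0 0"
}}

```text
time: 11.3
position: [0.5222, 0.097, 0.1478]
ee_rot: [0.031, 1.0, -0.002, -0.0]
contact_force: [0.1, 0.9, -2.6]
width: 0.0313
grip_force: 30.0
```

Call:
{"op": "apply_moves", "data": {
  "motion": "20 0 0 1.5 0 0 0;20 0 0 0 0 0 0;20 0 0 0 0 0 0"
}}

```text
time: 11.68
position: [0.5222, 0.097, 0.1463]
ee_rot: [0.031, 1.0, -0.002, -0.0]
contact_force: [0.1, 1.5, -0.6]
width: 0.0313
grip_force: 30.0
```

```bash
python3 - <<'E'
from h import *
plan([520.7,97,157],86.4,1)
E
```

```text
t 11.675 pos [522.24  97.01 146.34] F [ 0.15  1.45 -0.62] M [ 0.18 -0.08  0.07] w 31.34 g 30.0
1.5 -0.1 -10.7 -0.19 -0.01 0.01;
```

Call:
{"op": "apply_moves", "data": {
  "motion": "20 0 0.5 1 0.2 0 0;20 0 0 0 0 0 0;20 0 0 1 0 0 0;20 0 0 0 0 0 0;20 0 0 0 0 0 0"
}}

```text
time: 12.3
position: [0.5223, 0.0974, 0.1444]
ee_rot: [0.031, 1.0, -0.003, -0.0]
contact_force: [-0.1, -0.6, 1.5]
width: 0.0317
grip_force: 30.0
```

Call:
{"op": "apply_moves", "data": {
  "motion": "20 0 0 1 0 0 0;20 0 0 0 0 0 0;20 0 0 0 0 0 0"
}}

```text
time: 12.68
position: [0.5222, 0.0975, 0.1434]
ee_rot: [0.031, 1.0, -0.003, -0.0]
contact_force: [-0.1, -0.5, 2.4]
width: 0.0314
grip_force: 30.0
```

```bash
python3 - <<'E'
from h import *
plan([522.2,97.4,157],86.4,1)
E
```

```text
t 12.675 pos [522.2   97.48 143.36] F [-0.11 -0.54  2.45] M [ 0.03 -0.04  0.06] w 31.35 g 30.0
-0.0 -0.2 -13.6 -0.39 -0.02 0.01;
```

Call:
{"op": "apply_moves", "data": {
  "motion": "20 0 0 1 -0.2 0 0;20 0 0 0 0 0 0;20 0 0 1 0 0 0;20 0 0 0 0 0 0"
}}

```text
time: 13.18
position: [0.5222, 0.0975, 0.1413]
ee_rot: [0.031, 1.0, -0.002, -0.0]
contact_force: [-0.2, -0.7, 3.5]
width: 0.0312
grip_force: 30.0
```

Call:
{"op": "apply_moves", "data": {
  "motion": "20 0 0 1 0 0 0;20 0 0 0 0 0 0;20 0 0 1 0 0 0;20 0 0 0 0 0 0"
}}

```text
time: 13.68
position: [0.5225, 0.0975, 0.1396]
ee_rot: [0.031, 1.0, -0.002, 0.0]
contact_force: [-0.1, -0.6, 5.8]
width: 0.0317
grip_force: 30.0
```

Call:
{"op": "apply_moves", "data": {
  "motion": "20 0 0 1 0 0 0;20 0 0 0 0 0 0;20 0 0 1 0 0 0;20 0 0 0 0 0 0"
}}

```text
time: 14.18
position: [0.522, 0.0974, 0.1369]
ee_rot: [0.031, 1.0, -0.002, -0.001]
contact_force: [0.3, 1.3, -0.0]
width: 0.0317
grip_force: 30.0
```

```bash
python3 - <<'E'
from h import *
plan([522.2,97.4,157],86.4,1)
E
```

```text
t 14.175 pos [521.99  97.41 136.95] F [ 0.31  1.27 -0.04] M [ 0.11 -0.04  0.01] w 31.69 g 30.0
-0.2 -0.1 -20.1 -0.2 -0.06 0.01;
```

Call:
{"op": "apply_moves", "data": {
  "motion": "20 0 0.2 1 0 0 0;20 0 0 1 0 0 0;20 0 0 1 0 0 0;20 0 0 0 0 0 0"
}}

```text
time: 14.68
position: [0.522, 0.0975, 0.1342]
ee_rot: [0.031, 1.0, -0.002, -0.0]
contact_force: [-0.2, -0.8, 2.4]
width: 0.0311
grip_force: 30.0
```

Call:
{"op": "apply_moves", "data": {
  "motion": "20 0 0 1 0 0 0;20 0 0 1 0 0 0;20 0 0 0 0 0 0;20 0 0 0 0 0 0"
}}

```text
time: 15.18
position: [0.5221, 0.0975, 0.1322]
ee_rot: [0.031, 1.0, -0.002, -0.0]
contact_force: [-1.3, -0.9, 3.0]
width: 0.0315
grip_force: 30.0
```

Call:
{"op": "apply_moves", "data": {
  "motion": "20 0 0 1 0 0 0;20 0 0 0 0 0 0;20 0 0 1 0 0 0;20 0 0 0 0 0 0;20 0 0 0 0 0 0"
}}

```text
time: 15.8
position: [0.5221, 0.0975, 0.1302]
ee_rot: [0.031, 1.0, -0.002, -0.0]
contact_force: [-2.0, -1.2, 3.0]
width: 0.0319
grip_force: 30.0
```

```bash
python3 - <<'E'
from h import *
plan([522.2,97.4,157],86.4,1)
E
```

```text
t 15.8 pos [522.09  97.48 130.25] F [-1.96 -1.16  2.96] M [-0.2   0.3  -0.01] w 31.93 g 30.0
-0.1 -0.2 -26.8 -0.2 -0.04 0.0;
```

Call:
{"op": "apply_moves", "data": {
  "motion": "20 0.4 -0.2 1 0 0 0;20 0 0 0 0 0 0;20 0 0 1 0 0 0;20 0 0 0 0 0 0;20 0 0 0 0 0 0"
}}

```text
time: 16.42
position: [0.522, 0.0975, 0.1283]
ee_rot: [0.031, 1.0, -0.002, -0.0]
contact_force: [0.4, -1.3, 1.7]
width: 0.0315
grip_force: 30.0
```

Call:
{"op": "apply_moves", "data": {
  "motion": "20 0 0 0.7 0 0 0;20 0 0 0 0 0 0;20 0 0 0 0 0 0"
}}

```text
time: 16.8
position: [0.522, 0.0975, 0.1275]
ee_rot: [0.031, 1.0, -0.002, -0.0]
contact_force: [0.1, -1.7, 0.3]
width: 0.0316
grip_force: 30.0
```

```bash
python3 - <<'E'
from h import *
plan([522.2,97.4,157],86.4,1)
E
```

```text
t 16.8 pos [521.98  97.48 127.5 ] F [ 0.06 -1.72  0.3 ] M [-0.15 -0.19 -0.04] w 31.64 g 30.0
-0.2 -0.2 -29.5 -0.18 -0.0 0.0;
```

Call:
{"op": "apply_moves", "data": {
  "motion": "20 0 -0.3 0.5 0 0 0;20 0 0 0 0 0 0;20 0 0 0 0 0 0"
}}

```text
time: 17.18
position: [0.522, 0.0974, 0.1272]
ee_rot: [0.031, 1.0, -0.001, 0.0]
contact_force: [1.6, -0.1, -0.2]
width: 0.0314
grip_force: 30.0
```

Call:
{"op": "apply_moves", "data": {
  "motion": "20 0 0 0.5 0 0 0;20 0 0 0 0 0 0;20 0 0 0 0 0 0"
}}

```text
time: 17.55
position: [0.522, 0.0974, 0.1268]
ee_rot: [0.031, 1.0, -0.001, 0.0]
contact_force: [1.3, 0.8, 2.2]
width: 0.0316
grip_force: 30.0
```

```bash
python3 - <<'E'
from h import *
plan([522.2,97.4,157],86.4,1)
E
```

```text
t 17.55 pos [521.96  97.43 126.8 ] F [1.31 0.82 2.23] M [ 0.19 -0.24 -0.03] w 31.63 g 30.0
-0.2 -0.1 -30.2 -0.16 0.01 0.02;
```

Call:
{"op": "apply_moves", "data": {
  "motion": "20 0 0 0.5 0 0 0;20 0 0 0 0 0 0;20 0 0 0 0 0 0"
}}

```text
time: 17.92
position: [0.522, 0.0974, 0.1262]
ee_rot: [0.031, 1.0, -0.001, 0.0]
contact_force: [1.0, 0.6, 3.5]
width: 0.0313
grip_force: 30.0
```

Call:
{"op": "apply_moves", "data": {
  "motion": "20 0 0 0.4 0 0 0;20 0 0 0 0 0 0;20 0 0 0 0 0 0"
}}

```text
time: 18.3
position: [0.5219, 0.0974, 0.1258]
ee_rot: [0.031, 1.0, -0.001, -0.0]
contact_force: [0.9, 1.0, 2.9]
width: 0.0313
grip_force: 30.0
```

```bash
python3 - <<'E'
from h import *
plan([522.2,97.4,157],86.4,1)
E
```

```text
t 18.3 pos [521.93  97.35 125.76] F [0.85 0.96 2.89] M [ 0.42 -0.36  0.  ] w 31.32 g 30.0
-0.3 -0.0 -31.2 -0.16 0.0 0.01;
```

Call:
{"op": "apply_moves", "data": {
  "motion": "20 0 0 0.5 0 0 0;20 0 0 0 0 0 0;20 0 0 0 0 0 0"
}}

```text
time: 18.68
position: [0.5219, 0.0974, 0.1256]
ee_rot: [0.031, 1.0, -0.001, 0.0]
contact_force: [0.7, 2.0, 5.5]
width: 0.0314
grip_force: 30.0
```

Call:
{"op": "apply_moves", "data": {
  "motion": "20 0 0 0.4 0 0 0;20 0 0 0 0 0 0;20 0 0 0 0 0 0"
}}

```text
time: 19.05
position: [0.522, 0.0974, 0.1255]
ee_rot: [0.031, 1.0, -0.001, 0.0]
contact_force: [0.1, 1.5, 9.0]
width: 0.0313
grip_force: 30.0
```

The force rises steeply here, so this is the hard stop and the blank is home. I'll ease off, release and rise.

Call:
{"op": "apply_moves", "data": {
  "motion": "20 0 0 -1 0 0 0;20 0 0 0 0 0 0;46 0 0 0 0 0 0;46 0 0 0 0 0 0;46 0 0 0 0 0 0"
}}

```text
time: 19.68
position: [0.5211, 0.0965, 0.1254]
ee_rot: [0.032, 0.999, -0.002, -0.001]
contact_force: [-0.1, 0.5, -0.9]
width: 0.0462
grip_force: 0.0
```

Call:
{"op": "apply_moves", "data": {
  "motion": "46 0 0 -10 0 0 0;46 0 0 -20 0 0 0;46 0 0 -40 0 0 0;46 0 0 -30 0 0 0;46 0 0 0 0 0 0"
}}

```text
time: 20.3
position: [0.5229, 0.0977, 0.2283]
ee_rot: [0.032, 0.999, -0.001, 0.002]
contact_force: [-0.0, 0.2, -0.8]
width: 0.0458
grip_force: 0.0
```

```bash
python3 - <<'E'
from h import *
# blank b: measured centre + shifts, plus FK bias (.5,.9)
a=np.radians(-16.3);X=np.array([np.cos(a),np.sin(a)]);Y=np.array([-X[1],X[0]])
c=np.array([544.7,-341.1])-.5*X-.1*Y+[.5,.9];print(c)
s=plan([530,-120,220],80,5);print();s=plan([*c,180],73.4,5,s)
E
```

```text
[ 544.69203068 -340.15564717]
t 20.3 pos [522.91  97.7  228.31] F [-0.01  0.23 -0.83] M [-0.03  0.03 -0.01] w 45.77 g 0.0
-4.2 -43.4 1.8 -0.02 0.05 1.28;
-5.1 -43.3 1.7 -0.02 0.05 1.28;
-6.1 -43.1 1.7 -0.02 0.05 1.28;
-7.0 -43.0 1.7 -0.02 0.05 1.28;
-8.0 -42.8 1.7 -0.02 0.05 1.28;

-10.5 -42.9 8.0 0.0 0.0 1.32;
-11.5 -42.6 8.0 0.0 0.0 1.32;
-12.5 -42.3 8.0 0.0 0.0 1.32;
-13.5 -42.0 8.0 0.0 0.0 1.32;
-14.4 -41.7 8.0 0.0 0.0 1.32;
```

Call:
{"op": "apply_moves", "data": {
  "motion": "46 -4.2 -43.5 1.8 0 0 1.3;46 -5 -43.5 1.8 0 0 1.3;46 -6 -43 1.8 0 0 1.3;46 -7 -43 1.8 0 0 1.3;46 -8 -43 1.8 0 0 1.3"
}}

```text
time: 20.92
position: [0.5278, -0.1221, 0.2166]
ee_rot: [0.088, 0.996, -0.002, -0.001]
contact_force: [0.1, -0.0, 0.2]
width: 0.046
grip_force: 0.0
```

Call:
{"op": "apply_moves", "data": {
  "motion": "60 -10.5 -43 8 0 0 1.3;60 -11.5 -42.5 8 0 0 1.3;60 -12.5 -42.5 8 0 0 1.3;60 -13.5 -42 8 0 0 1.3;60 -14.5 -41.5 8 0 0 1.4;60 0 0 0 0 0 0;60 0 0 0 0 0 0"
}}

```text
time: 21.8
position: [0.5427, -0.3398, 0.1774]
ee_rot: [0.145, 0.989, -0.001, -0.001]
contact_force: [-0.7, 0.7, -0.1]
width: 0.0599
grip_force: 0.0
```

```bash
python3 - <<'E'
from ov import *
plan([544.7,-340.2,66],73.2,5)
cv2.imwrite("pics/scene5.png",get_image("scene")[:,:,::-1]); cv2.imwrite("pics/top5.png",get_image("top")[:,:,::-1])
a=cv2.imread("pics/scene5.png")[130:215,310:410];b=cv2.imread("pics/top5.png")[155:235,195:315]
c=np.zeros((510,800,3),np.uint8)
a=cv2.resize(a,None,fx=5,fy=5,interpolation=3)[:510,:460];c[:a.shape[0],:a.shape[1]]=a
b=cv2.resize(b,None,fx=2.8,fy=2.8,interpolation=3);c[:b.shape[0],462:462+b.shape[1]]=b[:,:338]
cv2.imwrite("pics/c5.png",c)
E
```

```text
t 21.8 pos [ 542.67 -339.76  177.42] F [-0.73  0.7  -0.07] M [ 0.02  0.03 -0.  ] w 59.89 g 0.0
-0.4 0.1 22.3 -0.02 -0.02 0.03;
-0.4 0.1 22.3 -0.02 -0.02 0.03;
-0.4 0.1 22.3 -0.02 -0.02 0.03;
-0.4 0.0 22.3 -0.02 -0.02 0.03;
-0.4 0.0 22.3 -0.02 -0.02 0.03;
```

View pics/c5.png

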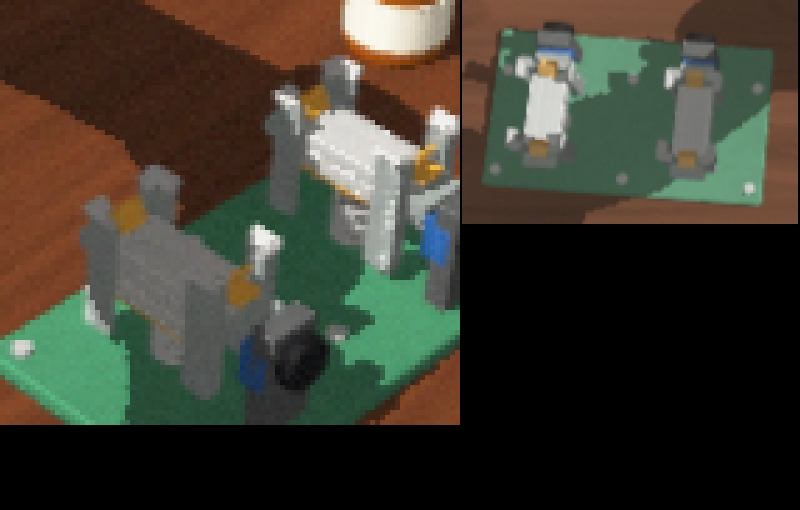

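The right tube's stack is now taller, with both lips closed over it in each view (lips at about (130,215) and (243,285)). Now grasping blank b.

Call:
{"op": "apply_moves", "data": {
  "motion": "60 -0.4 0 22 0 0 0;60 -0.4 0 23 0 0 0;60 -0.4 0 23 0 0 0;60 -0.4 0 22 0 0 0;60 -0.2 0 21 0 0 0;60 0 0 0 0 0 0"
}}

```text
time: 22.65
position: [0.5448, -0.3413, 0.066]
ee_rot: [0.145, 0.989, -0.001, -0.0]
contact_force: [-0.0, 0.4, -0.8]
width: 0.0601
grip_force: 0.0
```

Call:
{"op": "apply_moves", "data": {
  "motion": "20 0 0 0 0 0 0;20 0 0 0 0 0 0;20 0 0 0 0 0 0;20 0 0 0 0 0 0;20 0 0 0 0 0 0",
  "grip_force": 30
}}

```text
time: 23.28
position: [0.5449, -0.3418, 0.0675]
ee_rot: [0.145, 0.989, -0.002, 0.0]
contact_force: [-0.0, 0.6, 1.8]
width: 0.0316
grip_force: 30.0
```

```bash
python3 - <<'E'
from h import *
s=plan([544.7,-340,210],73.2,3); print(); s=plan([530,-30,210],81,6,s); print(); plan([530,226.8,175],86.4,6,s)
E
```

```text
t 23.275 pos [ 544.85 -341.76   67.51] F [-0.02  0.6   1.81] M [0.18 0.02 0.02] w 31.61 g 30.0
0.2 0.4 -47.5 -0.06 0.01 0.04;
0.2 0.4 -47.5 -0.06 0.01 0.04;
0.2 0.5 -47.5 -0.06 0.01 0.04;

17.3 48.8 0.0 0.0 0.0 -1.3;
16.2 49.1 0.0 0.0 0.0 -1.3;
15.0 49.5 0.0 0.0 0.0 -1.3;
13.9 49.8 0.0 0.0 0.0 -1.3;
12.8 50.1 0.0 0.0 0.0 -1.3;
11.6 50.4 0.0 0.0 0.0 -1.3;

6.7 42.3 5.8 0.0 0.0 -0.9;
6.0 42.4 5.8 0.0 0.0 -0.9;
5.4 42.5 5.8 0.0 0.0 -0.9;
4.7 42.5 5.8 0.0 0.0 -0.9;
4.0 42.6 5.8 0.0 0.0 -0.9;
3.4 42.7 5.8 0.0 0.0 -0.9;
```

Call:
{"op": "apply_moves", "data": {
  "motion": "20 0 0 -20 0 0 0;20 0 0 -60 0 0 0;20 0 0 -62 0 0 0"
}}

```text
time: 23.65
position: [0.5443, -0.3415, 0.2115]
ee_rot: [0.145, 0.989, -0.002, -0.0]
contact_force: [1.2, 0.3, -1.1]
width: 0.0314
grip_force: 30.0
```

Call:
{"op": "apply_moves", "data": {
  "motion": "20 17.5 49 0 0 0 -1.3;20 16 49 0 0 0 -1.3;20 15 49.5 0 0 0 -1.3;20 14 50 0 0 0 -1.3;20 13 50 0 0 0 -1.3;20 11.5 50 0 0 0 -1.3"
}}

```text
time: 24.4
position: [0.5293, -0.0302, 0.2095]
ee_rot: [0.077, 0.997, -0.002, 0.001]
contact_force: [0.8, 0.8, -0.4]
width: 0.0314
grip_force: 30.0
```

Call:
{"op": "apply_moves", "data": {
  "motion": "20 6.7 42.5 5 0 0 -0.9;20 6 42.5 5 0 0 -0.9;20 5.4 42.5 5 0 0 -0.9;20 4.7 42.5 5 0 0 -0.9;20 4 42.5 5 0 0 -0.9;20 3.4 42.5 5 0 0 -0.9;20 0 0 0 0 0 0;20 0 0 0 0 0 0"
}}

```text
time: 25.4
position: [0.529, 0.2243, 0.178]
ee_rot: [0.031, 1.0, -0.002, 0.0]
contact_force: [0.5, -0.7, -2.0]
width: 0.0318
grip_force: 30.0
```

Call:
{"op": "apply_moves", "data": {
  "motion": "20 0 0 0 0 0 0;20 0 0 0 0 0 0"
}}

```text
time: 25.65
position: [0.5292, 0.2238, 0.1776]
ee_rot: [0.031, 1.0, -0.002, -0.0]
contact_force: [-0.1, -0.5, -1.2]
width: 0.0314
grip_force: 30.0
```

```bash
python3 - <<'E'
from h import *
plan([530.2,227.1,166],86.4,2)
E
```

```text
t 25.65 pos [529.22 223.79 177.63] F [-0.14 -0.52 -1.24] M [-0.   -0.03 -0.02] w 31.45 g 30.0
-0.4 1.7 5.8 -0.12 -0.0 -0.0;
-0.4 1.7 5.8 -0.12 -0.0 -0.0;
```

Call:
{"op": "apply_moves", "data": {
  "motion": "20 -0.5 1.7 5 -0.2 0 0;20 -0.5 1.6 5 0 0 0;20 0 0 0 0 0 0;20 0 0 0 0 0 0"
}}

```text
time: 26.15
position: [0.53, 0.2284, 0.1673]
ee_rot: [0.03, 1.0, 0.0, -0.0]
contact_force: [0.5, 0.2, -1.1]
width: 0.0317
grip_force: 30.0
```

Call:
{"op": "apply_moves", "data": {
  "motion": "20 0 0 2 0 0 0;20 0 0 0 0 0 0;20 0 0 2 0 0 0;20 0 0 0 0 0 0;20 0 0 0 0 0 0"
}}

```text
time: 26.78
position: [0.5301, 0.2284, 0.1634]
ee_rot: [0.03, 1.0, 0.0, -0.0]
contact_force: [-0.2, 0.3, -1.7]
width: 0.0314
grip_force: 30.0
```

```bash
python3 - <<'E'
from h import *
plan([530.2,227.1,160],86.4,1)
E
```

```text
t 26.775 pos [530.05 228.39 163.4 ] F [-0.2   0.32 -1.72] M [ 0.01 -0.02  0.  ] w 31.4 g 30.0
-0.2 -1.3 3.4 0.01 -0.02 0.11;
```

Call:
{"op": "apply_moves", "data": {
  "motion": "20 -0.2 -1.3 2 0 0 0.1;20 0 0 0 0 0 0;20 0 0 2 0 0 0;20 0 0 0 0 0 0;20 0 0 0 0 0 0"
}}

```text
time: 27.4
position: [0.5302, 0.2271, 0.1594]
ee_rot: [0.031, 1.0, 0.0, -0.0]
contact_force: [-0.7, -0.2, -1.3]
width: 0.0311
grip_force: 30.0
```

Call:
{"op": "apply_moves", "data": {
  "motion": "20 0 0 2 0 0 0;20 0 0 0 0 0 0;20 0 0 0 0 0 0"
}}

```text
time: 27.78
position: [0.5302, 0.2271, 0.1574]
ee_rot: [0.031, 1.0, 0.0, -0.0]
contact_force: [-0.7, 0.1, -0.3]
width: 0.0315
grip_force: 30.0
```

```bash
python3 - <<'E'
from h import *
plan([530.2,227.1,157],86.4,1)
E
```

```text
t 27.775 pos [530.17 227.06 157.37] F [-0.71  0.09 -0.27] M [ 0.01 -0.01 -0.02] w 31.49 g 30.0
-0.0 0.0 0.4 0.01 -0.02 0.01;
```

Call:
{"op": "apply_moves", "data": {
  "motion": "20 0 0 2 0 0 0;20 0 0 0 0 0 0;20 0 0 0 0 0 0"
}}

```text
time: 28.15
position: [0.5302, 0.227, 0.1554]
ee_rot: [0.031, 1.0, 0.0, -0.0]
contact_force: [0.1, 0.5, -1.4]
width: 0.0318
grip_force: 30.0
```

Call:
{"op": "apply_moves", "data": {
  "motion": "20 0 0 2 0 0 0;20 0 0 0 0 0 0;20 0 0 0 0 0 0"
}}

```text
time: 28.52
position: [0.5302, 0.2271, 0.1534]
ee_rot: [0.031, 1.0, 0.0, -0.0]
contact_force: [0.3, -0.5, -1.6]
width: 0.0317
grip_force: 30.0
```

```bash
python3 - <<'E'
from h import *
plan([530.2,227.1,157],86.4,1)
E
```

```text
t 28.525 pos [530.17 227.06 153.39] F [ 0.27 -0.52 -1.58] M [-0.02  0.    0.03] w 31.72 g 30.0
-0.0 0.0 -3.6 0.01 -0.02 0.01;
```

Call:
{"op": "apply_moves", "data": {
  "motion": "20 0 0 2 0 0 0;20 0 0 0 0 0 0;20 0 0 0 0 0 0"
}}

```text
time: 28.9
position: [0.5302, 0.227, 0.1514]
ee_rot: [0.031, 1.0, 0.0, -0.0]
contact_force: [-0.0, -0.6, -1.3]
width: 0.0313
grip_force: 30.0
```

Call:
{"op": "apply_moves", "data": {
  "motion": "20 0 0 1.5 0 0 0;20 0 0 0 0 0 0;20 0 0 0 0 0 0"
}}

```text
time: 29.28
position: [0.5302, 0.227, 0.1499]
ee_rot: [0.031, 1.0, 0.0, -0.0]
contact_force: [0.4, -0.3, -0.5]
width: 0.0315
grip_force: 30.0
```

```bash
python3 - <<'E'
from h import *
plan([530.2,227.1,157],86.4,1)
E
```

```text
t 29.275 pos [530.15 227.04 149.86] F [ 0.42 -0.31 -0.52] M [ 0.02 -0.05  0.04] w 31.51 g 30.0
-0.0 0.1 -7.1 0.01 -0.02 0.0;
```

Call:
{"op": "apply_moves", "data": {
  "motion": "20 0 0 1.5 0 0 0;20 0 0 0 0 0 0;20 0 0 0 0 0 0"
}}

```text
time: 29.65
position: [0.5302, 0.2271, 0.1483]
ee_rot: [0.031, 1.0, 0.0, -0.0]
contact_force: [0.4, -0.4, -1.5]
width: 0.0314
grip_force: 30.0
```

Call:
{"op": "apply_moves", "data": {
  "motion": "20 0 0 1.5 0 0 0;20 0 0 0 0 0 0;20 0 0 0 0 0 0"
}}

```text
time: 30.02
position: [0.5304, 0.2271, 0.147]
ee_rot: [0.031, 1.0, 0.0, 0.0]
contact_force: [0.6, 0.3, 0.2]
width: 0.0315
grip_force: 30.0
```

```bash
python3 - <<'E'
from h import *
plan([530.2,227.1,157],86.4,1)
E
```

```text
t 30.025 pos [530.35 227.12 146.97] F [0.56 0.35 0.21] M [ 0.09 -0.13  0.05] w 31.45 g 30.0
0.1 -0.0 -10.0 0.02 0.0 0.0;
```

Call:
{"op": "apply_moves", "data": {
  "motion": "20 -0.3 0 1 0 0 0;20 0 0 0 0 0 0;20 0 0 1 0 0 0;20 0 0 0 0 0 0"
}}

```text
time: 30.52
position: [0.5305, 0.2272, 0.145]
ee_rot: [0.031, 1.0, 0.0, -0.0]
contact_force: [0.2, 0.4, 3.1]
width: 0.0315
grip_force: 30.0
```

Call:
{"op": "apply_moves", "data": {
  "motion": "20 0 0 1 0 0 0;20 0 0 0 0 0 0;20 0 0 1 0 0 0;20 0 0 0 0 0 0"
}}

```text
time: 31.02
position: [0.5305, 0.2271, 0.1429]
ee_rot: [0.031, 1.0, 0.0, -0.0]
contact_force: [0.1, 0.8, 3.8]
width: 0.0314
grip_force: 30.0
```

```bash
python3 - <<'E'
from h import *
plan([530.2,227.1,157],86.4,1)
E
```

```text
t 31.025 pos [530.48 227.13 142.85] F [0.05 0.77 3.77] M [0.09 0.02 0.01] w 31.37 g 30.0
0.3 -0.0 -14.1 0.02 -0.02 0.01;
```

Call:
{"op": "apply_moves", "data": {
  "motion": "20 0 0 1 0 0 0;20 0 0 0 0 0 0;20 0 0 1 0 0 0;20 0 0 0 0 0 0"
}}

```text
time: 31.52
position: [0.5308, 0.2271, 0.1414]
ee_rot: [0.031, 1.0, 0.0, 0.0]
contact_force: [-0.0, 0.4, 8.0]
width: 0.0312
grip_force: 30.0
```

Call:
{"op": "apply_moves", "data": {
  "motion": "20 0 0 1 0 0 0;20 0 0 0 0 0 0;20 0 0 1 0 0 0;20 0 0 0 0 0 0"
}}

```text
time: 32.02
position: [0.5302, 0.2269, 0.1386]
ee_rot: [0.031, 1.0, -0.0, -0.0]
contact_force: [0.4, 0.2, 1.2]
width: 0.0316
grip_force: 30.0
```

Call:
{"op": "apply_moves", "data": {
  "motion": "20 0 0 1 0 0 0;20 0 0 0 0 0 0;20 0 0 1 0 0 0;20 0 0 0 0 0 0"
}}

```text
time: 32.52
position: [0.5303, 0.2269, 0.1369]
ee_rot: [0.031, 1.0, -0.0, -0.0]
contact_force: [-1.1, -0.8, 3.4]
width: 0.0315
grip_force: 30.0
```

```bash
python3 - <<'E'
from h import *
plan([530.2,227.1,157],86.4,1)
E
```

```text
t 32.525 pos [530.26 226.91 136.86] F [-1.07 -0.8   3.4 ] M [-0.06  0.23 -0.03] w 31.47 g 30.0
0.1 0.2 -20.1 -0.01 -0.04 0.01;
```

Call:
{"op": "apply_moves", "data": {
  "motion": "20 0.3 -0.2 1 0 0 0;20 0 0 0 0 0 0;20 0 0 1 0 0 0;20 0 0 0 0 0 0;20 0 0 0 0 0 0"
}}

```text
time: 33.15
position: [0.5302, 0.2269, 0.1349]
ee_rot: [0.031, 1.0, 0.0, -0.0]
contact_force: [-0.7, 0.2, 3.6]
width: 0.0312
grip_force: 30.0
```

Call:
{"op": "apply_moves", "data": {
  "motion": "20 0 0 1 0 0 0;20 0 0 0 0 0 0;20 0 0 1 0 0 0;20 0 0 0 0 0 0;20 0 0 0 0 0 0"
}}

```text
time: 33.78
position: [0.5302, 0.2269, 0.1329]
ee_rot: [0.031, 1.0, 0.0, -0.0]
contact_force: [0.7, -0.5, 3.0]
width: 0.0317
grip_force: 30.0
```

Call:
{"op": "apply_moves", "data": {
  "motion": "20 0 0 1 0 0 0;20 0 0 0 0 0 0;20 0 0 1 0 0 0;20 0 0 0 0 0 0;20 0 0 0 0 0 0"
}}

```text
time: 34.4
position: [0.5302, 0.2269, 0.1309]
ee_rot: [0.031, 1.0, 0.0, -0.0]
contact_force: [0.5, 0.4, 2.4]
width: 0.0313
grip_force: 30.0
```

```bash
python3 - <<'E'
from h import *
plan([530.2,227.1,157],86.4,1)
E
```

```text
t 34.4 pos [530.21 226.9  130.85] F [0.54 0.35 2.37] M [-0.    0.01  0.04] w 31.25 g 30.0
0.0 0.2 -26.1 0.01 -0.01 0.01;
```

Call:
{"op": "apply_moves", "data": {
  "motion": "20 0 0 1 0 0 0;20 0 0 0 0 0 0;20 0 0 0 0 0 0"
}}

```text
time: 34.78
position: [0.5302, 0.2269, 0.1297]
ee_rot: [0.031, 1.0, 0.0, -0.0]
contact_force: [1.3, 1.6, 0.5]
width: 0.0314
grip_force: 30.0
```

Call:
{"op": "apply_moves", "data": {
  "motion": "20 0 0 0.7 0 0 0;20 0 0 0 0 0 0;20 0 0 0 0 0 0"
}}

```text
time: 35.15
position: [0.5302, 0.2269, 0.1291]
ee_rot: [0.031, 1.0, 0.0, -0.0]
contact_force: [1.0, 1.0, -0.2]
width: 0.0318
grip_force: 30.0
```

Call:
{"op": "apply_moves", "data": {
  "motion": "20 0 0 0.5 0 0 0;20 0 0 0 0 0 0;20 0 0 0 0 0 0"
}}

```text
time: 35.52
position: [0.5302, 0.2269, 0.1288]
ee_rot: [0.031, 1.0, 0.0, -0.0]
contact_force: [-0.1, 0.4, 3.5]
width: 0.0317
grip_force: 30.0
```

Call:
{"op": "apply_moves", "data": {
  "motion": "20 0 0 0.5 0 0 0;20 0 0 0 0 0 0;20 0 0 0 0 0 0"
}}

```text
time: 35.9
position: [0.5302, 0.2269, 0.1282]
ee_rot: [0.031, 1.0, 0.0, -0.0]
contact_force: [0.3, 0.4, 2.1]
width: 0.031
grip_force: 30.0
```

Call:
{"op": "apply_moves", "data": {
  "motion": "20 0 0 0.5 0 0 0;20 0 0 0 0 0 0;20 0 0 0 0 0 0"
}}

```text
time: 36.28
position: [0.5302, 0.2269, 0.1277]
ee_rot: [0.031, 1.0, 0.0, -0.0]
contact_force: [-0.1, 0.1, 2.6]
width: 0.0313
grip_force: 30.0
```

Call:
{"op": "apply_moves", "data": {
  "motion": "20 0 0 0.5 0 0 0;20 0 0 0 0 0 0;20 0 0 0 0 0 0"
}}

```text
time: 36.65
position: [0.5302, 0.2269, 0.1275]
ee_rot: [0.031, 1.0, 0.0, -0.0]
contact_force: [0.3, -0.6, 4.2]
width: 0.0318
grip_force: 30.0
```

Call:
{"op": "apply_moves", "data": {
  "motion": "20 0 0 0.3 0 0 0;20 0 0 0 0 0 0;20 0 0 0 0 0 0"
}}

```text
time: 37.02
position: [0.5302, 0.2269, 0.1275]
ee_rot: [0.031, 1.0, 0.0, 0.0]
contact_force: [0.0, -0.7, 7.5]
width: 0.0316
grip_force: 30.0
```

The same hard-stop climb shows here, so the left blank is home. Releasing.

Call:
{"op": "apply_moves", "data": {
  "motion": "20 0 0 -0.8 0 0 0;20 0 0 0 0 0 0;46 0 0 0 0 0 0;46 0 0 0 0 0 0;46 0 0 0 0 0 0"
}}

```text
time: 37.65
position: [0.5299, 0.2267, 0.1274]
ee_rot: [0.031, 1.0, -0.0, -0.0]
contact_force: [-0.2, 0.2, -0.2]
width: 0.0457
grip_force: 0.0
```

Call:
{"op": "apply_moves", "data": {
  "motion": "46 0 0 -10 0 0 0;46 0 0 -20 0 0 0;46 0 0 -40 0 0 0;46 0 0 -40 0 0 0;46 0 -40 -40 0 0 0;46 0 -60 0 0 0 0;46 0 -60 0 0 0 0;46 0 -60 0 0 0 0"
}}

```text
time: 38.65
position: [0.5162, 0.0054, 0.2786]
ee_rot: [0.031, 1.0, -0.0, 0.0]
contact_force: [0.1, -0.3, -0.3]
width: 0.046
grip_force: 0.0
```

Call:
{"op": "apply_moves", "data": {
  "motion": "46 0 -60 0 0 0 0;46 0 -60 0 0 0 0;46 0 -60 0 0 0 0;46 0 -60 0 0 0 0;46 0 0 0 0 0 0;46 0 0 0 0 0 0"
}}

```text
time: 39.4
position: [0.5013, -0.2316, 0.2781]
ee_rot: [0.031, 1.0, 0.0, 0.0]
contact_force: [-0.0, 0.5, 0.1]
width: 0.0462
grip_force: 0.0
```

```bash
cat > chk.py <<'E'
from h import *
cv2.imwrite("pics/top6.png",get_image("top")[:,:,::-1]);cv2.imwrite("pics/scene6.png",get_image("scene")[:,:,::-1])
for f in("0","6"):
    im=cv2.imread(f"pics/top{f}.png");h=cv2.cvtColor(im,cv2.COLOR_BGR2HSV)
    m=((h[...,0]>12)&(h[...,0]<28)&(h[...,1]>110)&(h[...,2]>50)).astype(np.uint8);M=np.zeros_like(m);M[165:225,205:310]=1;m*=M
    n,_,st,ce=cv2.connectedComponentsWithStats(m)
    for i in range(1,n):
        if st[i][4]>8: print(f,"lip",st[i][4],ce[i].round(1))
# spring/stack in scene: height of pale column centre under each tube
    im=cv2.imread(f"pics/scene{f}.png");h=cv2.cvtColor(im,cv2.COLOR_BGR2HSV)
    for nm,x0 in(("R",340),("L",377)):
        print(nm,[int(v) for v in h[150:212,x0,1]])
E
python3 chk.py
```

```text
0 lip 33 [225.2 179. ]
0 lip 29 [277.6 182.9]
0 lip 32 [221.6 207.5]
0 lip 31 [274.6 211.4]
R [177, 184, 176, 184, 171, 182, 176, 173, 176, 175, 173, 178, 157, 18, 12, 5, 7, 7, 5, 10, 10, 9, 9, 11, 6, 8, 8, 8, 6, 7, 8, 10, 9, 8, 10, 12, 0, 4, 7, 9, 53, 58, 23, 18, 23, 22, 18, 19, 17, 21, 35, 77, 120, 126, 126, 123, 128, 128, 131, 129, 126, 130]
L [5, 5, 8, 6, 5, 9, 7, 8, 9, 9, 6, 8, 7, 7, 9, 8, 28, 123, 22, 10, 8, 6, 7, 9, 7, 5, 6, 5, 55, 116, 124, 126, 124, 126, 124, 121, 124, 128, 128, 127, 132, 128, 123, 136, 94, 5, 9, 9, 82, 126, 126, 128, 121, 123, 118, 123, 121, 136, 112, 133, 129, 122]
6 lip 31 [225.4 179. ]
6 lip 28 [277.7 183. ]
6 lip 31 [221.7 207.3]
6 lip 31 [274.6 211.4]
R [180, 174, 173, 172, 170, 185, 170, 173, 170, 175, 182, 179, 161, 16, 7, 8, 8, 10, 7, 10, 10, 11, 11, 5, 8, 6, 7, 7, 9, 8, 8, 8, 8, 8, 7, 5, 7, 9, 6, 12, 3, 9, 8, 29, 70, 20, 16, 20, 15, 19, 34, 83, 121, 133, 128, 125, 128, 112, 130, 129, 127, 119]
L [11, 12, 10, 9, 12, 12, 10, 12, 9, 16, 7, 7, 7, 5, 2, 10, 10, 2, 2, 11, 130, 37, 7, 10, 7, 5, 12, 5, 54, 109, 123, 115, 119, 119, 128, 121, 116, 117, 124, 118, 129, 123, 112, 121, 104, 8, 5, 11, 58, 119, 139, 119, 114, 121, 117, 124, 127, 124, 122, 115, 124, 123]
```

In both tubes the lips are back at their closed positions and the stack follower has dropped one blank thickness. Handing in.

```bash
python3 -c "
from bench import *
print(sign_off())"
```

```text
the job is handed in; nothing more can be done
None
```

I pressed one blank home under the lips of each tube, released both and handed the job in at about 39 s. The final images show all four lips closed and both stacks one blank deeper; the judge returned no result, and I did not re-check the cup, hammer and jar at the end.

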